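# Tighten the eye bolt of a card press with a turning bar

### The job

Take the steel turning bar from the cardboard tray, slide it through the loop of the eye bolt on the little wooden press, and turn the bolt clockwise with it until it is fully home and firmly nipped up, feeling for the stop rather than forcing it. Then draw the bar out and lay it back in the tray. Do not turn the bolt with the fingers, and leave the other things on the table alone.

Things in the scene. Friction and masses are not known exactly. Their poses are not given: they have to be found in the camera images.
- press: Wooden press fixed to the table: two boards 150 x 110 mm with a stack of card between them, 42 mm high, four brass pin heads 6 mm high near its corners, a steel eye bolt standing at its centre. Origin: centre of its underside, on the table. x along the 150 mm side, z up.
- eyebolt (a joint): Turn of the eye bolt, rad; grows clockwise seen from above. 0: home at a hard stop, eye_loop's x along the press's x; starts at -1.05 to -0.7. Dry friction of 0.08 N m (16 N in sum at the bar's two contacts, 10 mm apart); stays where left, does not sink. Nip it up at home with about 0.25 N m about its axis (50 N in sum); 0.15 is too little, 0.4 N m strains the thread.
- eye_loop (a point): Centre of the loop, 85 mm above the table on the bolt's upright axis. Turns with the shank; z up, y level. The loop is askew on the shank: its level hole axis may lie up to 0.18 rad either side of this x. Ring of 8 mm round steel, hole 11 mm, 27 mm over all; 8 mm shank below, 34 mm collar. The bar may enter from either side; its play in the loop is about 0.6 rad each way before it turns the bolt.
- bar: Steel turning bar, about 140 g, lying in the tray. A square dark handle 16 x 16 x 60 mm, and from one end of it a bright round shaft 8 mm thick, with round tip, reaching 86 mm beyond the handle. Origin: centre of the handle's underside; x points along the shaft towards the tip, z up. The bar's centreline lies 8 mm above the origin (in its z).
- bar_tip (a point): Tip of the bar's shaft: 116 mm from the bar's origin along its x, on the centreline.
- tray: Open cardboard tray fixed to the table, 200 x 125 mm, 20 mm high, walls 4 mm, floor about 4 mm thick. Origin: centre of its underside; x along the 200 mm side.
- spool: Wooden thread spool standing upright, 32 mm across, 40 mm high. Origin: centre of its underside. A bystander.
- spool2: White thread spool standing upright, 28 mm across, 32 mm high. Origin: centre of its underside. A bystander.
- hoop: Wooden embroidery hoop lying flat, 200 mm across, 10 mm high. Origin: centre of its underside. A bystander.
- scissors: Small steel scissors lying flat, about 125 mm long, 7 mm high. Origin: at their pivot end of the blades. A bystander.
There are look-alikes about, which are no part of the job. What is meant by the bar is not blue or pink, and is the smaller of those in its own colour.

How it is judged:
By the outcome, as a careful person would: the job done as asked, in the order asked, and still so for the second after the job is handed in, with the robot touching nothing.
It also fails if it takes over 72 s, if anything falls off the work surface, if the arm or the gripper's body presses on something with over 40 N, if the wrist force passes 120 N, or if a joint passes its speed limit or range.

### The arm

A 6-joint arm with a two-finger parallel gripper is mounted at the origin on the work surface. World frame = base frame: x ahead of the robot, y to its left, z up, the work surface at z = 0. Lengths are in m, angles in rad, forces in N, time in s.
With the tool pointing down it reaches from about 0.375 to 0.975 m from the base axis. Payload 3.8 kg.
Tool frame: the origin (TCP) lies on the centre line of the jaws, within the pads' length; the fingertips stand 14 mm ahead of it and the grasp point (between the pads) lies 5 mm behind it (bot.finger_overhang is the distance from the TCP to the fingertips, in m); y points along the fingers, x is the direction in which the jaws open and shut, and the axes are right-handed (so a half turn about y gives the same grasp; the last joint's range is limited). The gripper opens to 85 mm and grips with 20 to 120 N. Pads are 22 mm wide; open, the fingers measure 114 mm over their backs; the gripper's body (76 mm by 85 mm) begins 54 mm behind the grasp point. The pads swing forward as they close: fully open they stand 13 mm farther back than shut.
Start: joints at [-1.161, 0.264, 1.604, -0, 1.274, -0.037], TCP at [0.292, -0.609, 0.245] pointing down, gripper open.
Joint ranges: [-2.63, 2.63], [-0.94, 2.18], [0.31, 2.57], [-1.31, 4.45], [0, 2.66], [-2.55, 2.55]. Speed limits (rad/s): [2.57, 2.57, 3.14, 3.14, 3.14, 3.14].

### API

Orientations are given as a rotation vector (axis times angle).
In Python, from workcell import readout, read_camera, bot, spotter gives the robot as it stands.
- The arm moves only by the tool jog_arm, never from a script. Its argument "increments" is a list of rows, each a list of 7 numbers: the shift along the tool's x, y, z in m, then the turn, a rotation vector about the tool's x, y, z in rad, then the opening, from 0 (shut) to 1 (fully open). A call has 1 to 10 rows; each row shifts and turns the pose as measured when the row begins, along the tool's axes as they then stand; what a row does not reach is not made up. A row lasts 1/8 s, in which the tool goes at most 62.5 mm and 10.7 degrees, less where a joint would pass 70% of its speed; a pose out of reach is approached as far as the arm can. A call with a gripper value outside its range is refused whole. The fingers move at their own pace and stop on an object; "force" is the grip in N (left out, the last holds). Time passes only in rows, so rows that do not move let the fingers close. It gives the time, the measured TCP pose, the force and the opening at its end, in the units of the state.
- readout.read_state(): the state, without advancing time (a new reading comes with each control period).
- read_camera(name): name is "scene" or "top" or "wrist"; returns a dict with "img" (400x640x3 uint8, blue, green, red), "range_z" (400x640 float32, m along the optical axis (not along the pixel's ray), 0 where there is no reading), "fx", "fy", "cx", "cy" (pixels), "world_from_camera" (4x4, takes a point from camera to world coordinates). Camera axes: x right, y down, z forward; pixel columns grow to the right and rows downward; lengths in m; the calibration is good to about 2 mm. A picture is of the moment at which its call begins.
- bot.finish_job(): hands the job in, once; it reports no verdict.
Trained networks look in a picture, given as the dict that the camera call returned (one of the last four; its "shot" number tells which), for a name from the list of things; names that differ only in an ending like _2 or _b are one class to them, and where a whole thing is asked for, a point or a joint stands for the part that bears it (a point fixed in the world has none). Each returns a list of dicts, best first, with "p" (0 to 1); they miss things now and then, are a little off and sometimes report something else, mostly with a low value. They report only what shows in the picture. A call takes as long as a camera call. They do not tell look-alikes from the thing itself.
- spotter.masks_of(picture, thing): "mask" (400x640 bool, what is visible of it) and "location" ([column, row] in pixels, amid what is visible of it).
- spotter.spot_point(picture, thing): "location" ([column, row] in pixels: a listed point, or the origin of a listed thing).
The state is a dict: "time": time; "q": joint angles; "joint_vel": joint speeds; "joint_torque": joint torques, N m; "tool_pos": TCP position; "tcp_rot": TCP orientation; "wrist_force": force on the tool from outside, world axes, zero at the start; "torque": the same for the moment, N m; "width": opening from 0.0 (shut) to 1.0 (fully open).
Only numpy, scipy, OpenCV 4.12 (cv2) and the standard library are available. Lean on these libraries where they do the work, as an engineer would, in place of code of your own. Each camera call takes 0.05 s, during which the arm holds its last target. There are 200 camera calls.

## Working session

There is one attempt and no reset: what is moved stays moved. The work goes in short steps, Python scripts to look and compute and a tool call to move; the robot and the scene stay as the last step left them, time stands still between calls to the robot, and variables do not carry over. Pictures are saved under pics/ and viewed, about 8 in all and at most 12, crops included, and the job is handed in when it is done.

Besides the shell and the picture viewer there is one more tool, called after "Call:" as name([rows], argument=value, ...), one row to a line, values as JSON. jog_arm: Moves the arm, as the interface text tells. Its arguments: {"type":"object","properties":{"increments":{"type":"array"},"force":{"type":"number"}},"required":["increments"]}

```bash
ls; mkdir -p pics; cat > h.py <<'E'
import numpy as np, cv2
from scipy.spatial.transform import Rotation as R
from workcell import readout, read_camera, bot, spotter
def pts(c, uv, z=None):
    uv=np.atleast_2d(np.array(uv,float)); T=np.array(c["world_from_camera"])
    d=np.c_[(uv[:,0]-c["cx"])/c["fx"],(uv[:,1]-c["cy"])/c["fy"],np.ones(len(uv))]
    if z is None:
        r=c["range_z"][uv[:,1].astype(int),uv[:,0].astype(int)]; p=d*r[:,None]
        return p@T[:3,:3].T+T[:3,3]
    w=d@T[:3,:3].T; return T[:3,3]+w*((z-T[2,3])/w[:,2])[:,None]
def proj(c,P):
    T=np.linalg.inv(np.array(c["world_from_camera"])); q=np.atleast_2d(P)@T[:3,:3].T+T[:3,3]
    return np.c_[q[:,0]/q[:,2]*c["fx"]+c["cx"],q[:,1]/q[:,2]*c["fy"]+c["cy"]]
def cloud(c):
    v,u=np.mgrid[0:400,0:640]; return pts(c,np.c_[u.ravel(),v.ravel()]).reshape(400,640,3)
E
python3 - <<'E'
from h import *
t=read_camera("top"); s=read_camera("scene")
cv2.imwrite("pics/top.png",t["img"]); cv2.imwrite("pics/scene.png",s["img"])
for n in ["press","bar","tray","eye_loop","bar_tip","eyebolt"]:
    for cn,c in (("top",t),("scene",s)):
        if n!="eyebolt": print(n,cn,[(np.round(d["location"]),round(d["p"],2)) for d in spotter.spot_point(c,n)][:4])
print(t["world_from_camera"],t["fx"]); print(s["world_from_camera"],s["fx"])
st=readout.read_state();print(st)
E
```

```text
pics
press top [(array([398., 182.]), 0.69), (array([274., 179.]), 0.4)]
press scene [(array([290., 315.]), 0.77)]
bar top [(array([295., 275.]), 0.69), (array([276., 192.]), 0.59), (array([180., 243.]), 0.57)]
bar scene [(array([210., 246.]), 0.98), (array([262., 191.]), 0.81), (array([347., 144.]), 0.58), (array([350., 212.]), 0.57)]
tray top [(array([277., 177.]), 0.89)]
tray scene [(array([366., 215.]), 0.93)]
eye_loop top [(array([402., 176.]), 0.43)]
eye_loop scene [(array([290., 290.]), 0.67)]
bar_tip top [(array([345., 233.]), 0.86), (array([167., 290.]), 0.85), (array([242., 251.]), 0.79), (array([272., 147.]), 0.66)]
bar_tip scene [(array([272., 239.]), 0.76), (array([397., 222.]), 0.74), (array([319., 127.]), 0.73), (array([315., 166.]), 0.65)]
[[ 0.0079691  -0.99243764  0.12249088  0.38331033]
 [-0.99995454 -0.00726773  0.00617161  0.02632939]
 [-0.00523471 -0.1225345  -0.99245045  1.11933168]
 [ 0.          0.          0.          1.        ]] 411.3261596109129
[[ 0.86466749  0.35850528 -0.35188648  0.84046329]
 [ 0.50222302 -0.60152001  0.6212453  -0.54990038]
 [ 0.01105297 -0.7138961  -0.7001644   0.78229118]
 [ 0.          0.          0.          1.        ]] 408.1234538792643
{'time': 0.6, 'q': array([-1.16088488e+00,  2.63894021e-01,  1.60399399e+00, -2.26389911e-05,
        1.27372309e+00, -3.68957776e-02]), 'joint_vel': array([-6.63720519e-04, -2.08473484e-03,  5.27373450e-04,  9.10420900e-05,
        2.45233504e-04,  3.75561756e-04]), 'joint_torque': array([-1.84962191e-04, -5.14642167e+01, -3.67458022e+01,  4.14166936e-05,
        1.31254110e-03,  2.02143028e-06]), 'tool_pos': array([ 0.29165007, -0.60872961,  0.245287  ]), 'tcp_rot': array([-1.38806697,  0.87412179, -0.87407678]), 'wrist_force': array([-0.93481203, -0.07427271, -0.30708763]), 'torque': array([ 0.01313173,  0.02576259, -0.01869958]), 'width': 0.9994502677692871}
```

View pics/top.png

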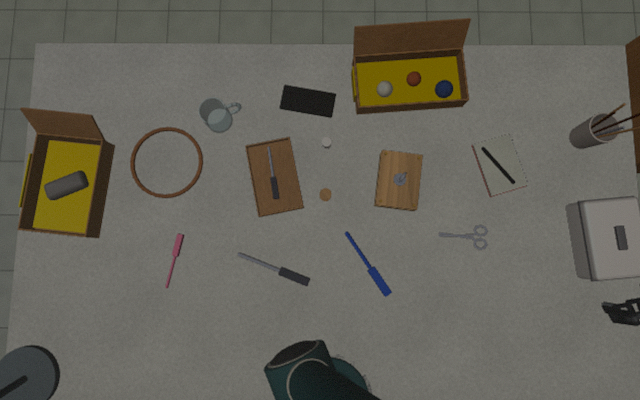

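View pics/scene.png

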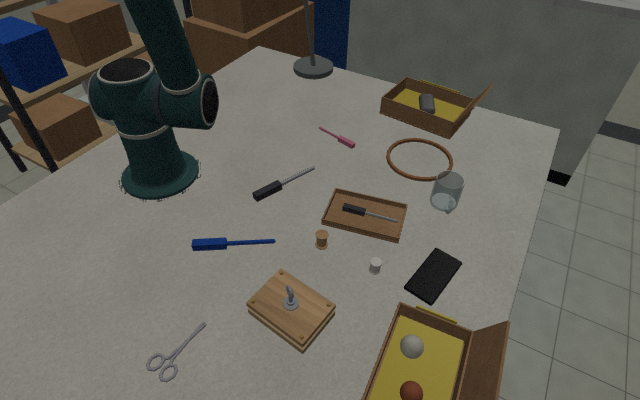

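The top view shows the tray at (275,177) with the dark-handled bar: handle (275,186), tip (269,147). The press is at (399,181) with the eye bolt at (401,178). The longer dark bar at (275,268) on the table and the blue and pink ones are look-alikes.

```bash
python3 - <<'E'
from h import *
t=read_camera("top"); s=read_camera("scene")
def sel(c,n,near):
    ms=[m for m in spotter.masks_of(c,n)]
    ms.sort(key=lambda m:np.hypot(*(np.array(m["location"])-near))); return ms[0]["mask"]
for cn,c,nb,npress,nt in (("top",t,(273,175),(399,181),(275,177)),("scene",s,(368,213),(290,310),(366,215))):
    P=cloud(c)
    for n,near in (("bar",nb),("press",npress),("tray",nt)):
        m=sel(c,n,near); q=P[m]; 
        print(cn,n,m.sum(),np.round(np.percentile(q,[1,50,99],axis=0),3).tolist())
        if n=="press":
            k=q[(q[:,2]>.036)&(q[:,2]<.047)]; r=cv2.minAreaRect(k[:,:2].astype(np.float32)*1000);print("rect",r)
            e=q[q[:,2]>.055]; print("eye",len(e),np.round(e.mean(0),4),e[:,2].max())
            # boundary from mask by plane z=.042
            if cn=="top":
                v,u=np.where(m); w=pts(c,np.c_[u,v],.042); print("rectplane",cv2.minAreaRect(w[:,:2].astype(np.float32)*1000))
        if n=="tray":
            v,u=np.where(m); w=pts(c,np.c_[u,v],.02 if cn=="top" else .01); print("rectplane",cv2.minAreaRect(w[:,:2].astype(np.float32)*1000))
        if n=="bar":
            v,u=np.where(m); w=pts(c,np.c_[u,v],.016)[:,:2]; g=c["img"][m].mean(1)
            d=w-w.mean(0); a=np.linalg.svd(d,full_matrices=False)[2][0]
            if a[0]<0:a=-a
            x=d@a; print("axis",a,np.degrees(np.arctan2(a[1],a[0])),"ends",w.mean(0)+a*x.min(),w.mean(0)+a*x.max(), "len",np.ptp(x))
            b=np.arange(x.min(),x.max(),.01); print([int(g[(x>=i)&(x<i+.01)].mean()) for i in b if ((x>=i)&(x<i+.01)).any()])
            print("heights",np.round(q[np.argsort(x)][::max(1,len(q)//12),2],4))
def crop(c,x,y,w,h,k): return cv2.resize(c["img"][y:y+h,x:x+w],None,fx=k,fy=k,interpolation=cv2.INTER_CUBIC)
a=crop(t,370,145,60,75,5);b=crop(s,240,260,100,90,5); H=max(a.shape[0],b.shape[0])
f=lambda i:cv2.copyMakeBorder(i,0,H-i.shape[0],0,0,0)
cv2.imwrite("pics/crop1.png",cv2.convertScaleAbs(np.hstack([f(a),f(b)]),alpha=1.4))
E
```

```text
top bar 243 [[0.441, 0.072, 0.004], [0.57, 0.152, 0.018], [0.663, 0.168, 0.659]]
axis [0.98641482 0.16427353] 9.455035050630649 ends [0.52054489 0.14215226] [0.66538561 0.16627345] len 0.14683550677974466
[44, 46, 44, 45, 44, 45, 74, 79, 83, 80, 86, 80, 85, 84, 83]
heights [0.0075 0.0177 0.0051 0.0194 0.0182 0.0209 0.0207 0.0196 1.1193 0.014
 0.0144 0.0134 0.0112]
top press 2538 [[0.492, -0.246, -0.001], [0.567, -0.183, 0.041], [0.648, -0.125, 0.095]]
rect ((571.7417602539062, -186.52618408203125), (110.53031921386719, 150.2525177001953), 83.00074768066406)
eye 49 [ 0.5166 -0.1244  0.385 ] 1.1193316798095954
rectplane ((569.6021728515625, -183.2509002685547), (118.1388168334961, 158.79551696777344), 82.59541320800781)
top tray 3051 [[0.477, 0.073, -0.002], [0.58, 0.147, 0.004], [0.685, 0.22, 0.023]]
rectplane ((581.26904296875, 149.39227294921875), (202.81939697265625, 126.33194732666016), 11.918540000915527)
scene bar 306 [[0.526, 0.135, 0.004], [0.571, 0.149, 0.017], [0.662, 0.173, 0.024]]
axis [0.98616306 0.16577824] 9.542446962096074 ends [0.52249357 0.14074975] [0.66463956 0.1646451 ] len 0.14414045284576513
[38, 36, 36, 37, 40, 37, 78, 83, 81, 84, 84, 87, 84, 85, 85]
heights [0.0224 0.0061 0.0165 0.0235 0.02   0.0193 0.0077 0.0204 0.0154 0.0177
 0.0127 0.015  0.0183]
scene press 4232 [[0.497, -0.249, 0.003], [0.582, -0.198, 0.043], [0.652, -0.131, 0.097]]
rect ((572.6591796875, -186.4301300048828), (111.72796630859375, 150.78970336914062), 82.93126678466797)
eye 103 [ 0.6207 -0.2521  0.2079] 0.7822911789152035
scene tray 2746 [[0.481, 0.07, 0.002], [0.589, 0.145, 0.006], [0.69, 0.225, 0.023]]
rectplane ((581.5213623046875, 152.010009765625), (202.484375, 144.16796875), 12.04800033569336)
```

View pics/crop1.png

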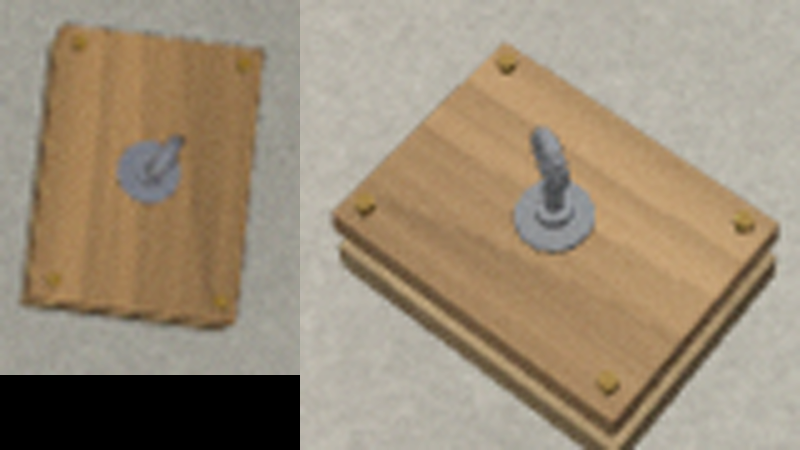

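The crops show the loop standing at the press centre, seen nearly edge-on and running up-right in the top view. I'll fit the eye from the depth data and get the tool frame and the wrist camera's place on the tool.

```bash
cat >> h.py <<'E'
def rows(target, heading=None):
    """shift in tool axes to target TCP, turn about tool y for tool-down with tool-z (bar dir) heading (rad)"""
    st=readout.read_state(); M=R.from_rotvec(st["tcp_rot"]).as_matrix()
    d=np.array(target)-st["tool_pos"]; print("tcp",np.round(st["tool_pos"],4),"q",np.round(st["q"],3),"w",round(st["width"],3),"t",round(st["time"],2))
    print("tool axes in world\n",np.round(M,3)); print("shift tool",np.round(M.T@d,4),"norm",np.linalg.norm(d))
    if heading is not None:
        c,s=np.cos(heading),np.sin(heading); z=np.array([c,s,0]);y=np.array([0,0,-1]);D=np.c_[np.cross(y,z),y,z]
        r=R.from_matrix(M.T@D).as_rotvec(); print("turn tool",np.round(r,4)); print(" shift after turn",np.round(D.T@d,4))
E
python3 - <<'E'
from h import *
t=read_camera("top"); s=read_camera("scene"); w=read_camera("wrist")
for c in (t,s):
    P=cloud(c).reshape(-1,3); k=(np.hypot(P[:,0]-.572,P[:,1]+.1865)<.03)&(P[:,2]>.068)&(P[:,2]<.11); q=P[k]
    d=q[:,:2]-q[:,:2].mean(0); a=np.linalg.svd(d,full_matrices=False)[2][0]
    print(len(q),q.mean(0),"ring plane heading",np.degrees(np.arctan2(a[1],a[0])),np.ptp(d@a),q[:,2].max())
print(bot.finger_overhang)
rows([.572,-.1865,.25],0)
st=readout.read_state(); M=R.from_rotvec(st["tcp_rot"]).as_matrix(); W=np.array(w["world_from_camera"])
print("cam in tool",M.T@(W[:3,3]-st["tool_pos"]),"\n",M.T@W[:3,:3],w["fx"])
E
```

```text
35 [ 0.56996758 -0.18467022  0.09280557] ring plane heading 150.36491818904832 0.02338263773685809 0.10011484172849516
71 [ 0.57406425 -0.18893948  0.0908275 ] ring plane heading -29.196368392932772 0.02468457481269133 0.10131905069434732
0.014
tcp [ 0.2916 -0.6087  0.2453] q [-1.161  0.264  1.604  0.     1.274 -0.037] w 1.003 t 1.15
tool axes in world
 [[ 0.432  0.     0.902]
 [-0.902 -0.     0.432]
 [ 0.    -1.     0.   ]]
shift tool [-0.2597 -0.0047  0.4353] norm 0.5068569427161073
turn tool [-0.      0.4468  0.    ]
 shift after turn [-0.4222 -0.0047  0.2804]
cam in tool [-0.00104786 -0.12856214  0.07834338] 
 [[ 9.99999627e-01 -6.79758846e-04 -5.33122990e-04]
 [ 3.04525726e-04 -3.00134080e-01  9.53896976e-01]
 [-8.08428286e-04 -9.53896783e-01 -3.00133761e-01]] 323.78912575150486
```

Call:
jog_arm([
  [0,0,0,0,-0.15,0,1],
  [0,0,0,0,-0.15,0,1],
  [0,0,0,0,-0.15,0,1],
  [0,0,0,0,-0.15,0,1],
  [0.005,0.005,0.06,0,0,0,1],
  [0.005,0.005,0.06,0,0,0,1],
  [0.005,0.005,0.06,0,0,0,1],
  [0.005,0.005,0.06,0,0,0,1],
  [0.005,0.01,0.06,0,0,0,1],
  [0.005,0.01,0.06,0,0,0,1],
])

```text
time: 2.4
tool_pos: [0.4963, -0.3059, 0.2059]
tcp_rot: [-1.537, 0.397, -0.407]
wrist_force: [1.3, -0.3, 0.4]
width: 0.999
```

```bash
python3 -c "
from h import *
rows([.533,-.254,.16],np.radians(60))"
```

```text
tcp [ 0.4963 -0.3059  0.2059] q [-0.594  0.115  1.854 -0.002  1.166 -0.081] w 0.999 t 2.4
tool axes in world
 [[ 0.871  0.005  0.49 ]
 [-0.49  -0.006  0.871]
 [ 0.007 -1.    -0.003]]
shift tool [0.0062 0.0457 0.0634] norm 0.07842587973836217
turn tool [0.0025 0.011  0.0067]
 shift after turn [0.0058 0.0459 0.0633]
```

Call:
jog_arm([
  [0.003,0.023,0.032,0,0.01,0,1],
  [0.003,0.023,0.032,0,0,0.006,1],
  [0,0,0,0,0,0,1],
])

```text
time: 2.78
tool_pos: [0.5364, -0.2475, 0.1588]
tcp_rot: [-1.535, 0.404, -0.406]
wrist_force: [-0.6, 0.1, -0.6]
width: 0.999
```

```bash
python3 - <<'E'
from h import *
c=read_camera("wrist"); cv2.imwrite("pics/w1.png",c["img"])
rows([.533,-.254,.16],np.radians(60))
P=cloud(c); z=P[...,2]
k=(np.hypot(P[...,0]-.572,P[...,1]+.1865)<.035)&(z>.075)&(z<.105)
q=P[k]; d=q[:,:2]-np.median(q[:,:2],0); a=np.linalg.svd(d,full_matrices=False)[2][0]
print(len(q),q.mean(0),np.degrees(np.arctan2(a[1],a[0])),np.ptp(d@a),np.percentile(q[:,2],[2,50,98]))
# ring top (highest) centre
for lo in (.075,.08,.085,.09,.095):
    m=(q[:,2]>lo)&(q[:,2]<lo+.005); print(lo,m.sum(),q[m].mean(0) if m.any() else "")
print(spotter.spot_point(c,"eye_loop"),proj(c,[[.572,-.1865,.085]]))
e=P[(z>.039)&(z<.046)&(np.hypot(P[...,0]-.572,P[...,1]+.1865)<.11)]; print("press rect",cv2.minAreaRect(e[:,:2].astype(np.float32)*1000))
E
```

```text
tcp [ 0.5366 -0.2488  0.16  ] q [-0.475  0.173  1.877 -0.003  1.088  0.044] w 1.003 t 2.83
tool axes in world
 [[ 0.869  0.002  0.495]
 [-0.495 -0.004  0.869]
 [ 0.004 -1.    -0.002]]
shift tool [-0.0006  0.     -0.0063] norm 0.0063081563291548055
turn tool [0.0023 0.0063 0.0035]
 shift after turn [-0.0005  0.     -0.0063]
607 [ 0.57254026 -0.18515184  0.09485506] -34.19720874930804 0.026611550399609166 [0.08469198 0.0958244  0.09888182]
0.075 7 [ 0.57341528 -0.18130953  0.07767142]
0.08 6 [ 0.57727006 -0.18473642  0.08178549]
0.085 34 [ 0.57065225 -0.18344588  0.08810061]
0.09 191 [ 0.57263839 -0.18524462  0.09298989]
0.095 369 [ 0.57256992 -0.18534064  0.09698136]
[{'location': [327.0, 104.3], 'p': 0.61}] [[323.94486299 107.92446344]]
press rect ((572.4019775390625, -185.4363555908203), (110.30223846435547, 150.59617614746094), 82.87033081054688)
```

View pics/w1.png

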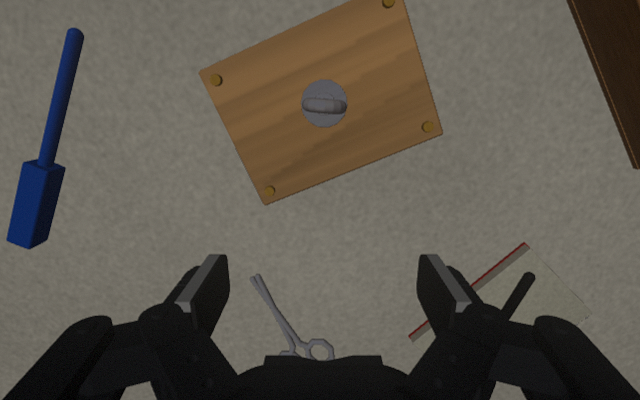

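The wrist view shows the loop edge-on at (325,104) over its collar. Its ring plane runs at −34.2°, so the hole axis heads at 55.8°, with the centre at (0.5725, −0.1853). The press rectangle agrees. Next, to the bar.

Call:
jog_arm([
  [0,-0.01,0,0,0.175,0,1],
  [0,0,0,0,0.175,0,0.8],
  [0,0,0,0,0.175,0,0.6],
  [0,0,0,0,0.175,0,0.5],
  [0,0,0,0,0.175,0,0.5],
  [-0.056,0,0.011,0,0,0,0.5],
  [-0.056,0,0.011,0,0,0,0.5],
  [-0.056,0,0.011,0,0,0,0.5],
  [-0.056,0,0.011,0,0,0,0.5],
  [-0.056,0,0.011,0,0,0,0.5],
])

```text
time: 4.12
tool_pos: [0.5575, 0.0201, 0.1833]
tcp_rot: [-1.26, 1.091, -1.147]
wrist_force: [0.5, 0.4, 0.2]
width: 0.501
```

```bash
python3 -c "
from h import *
rows([.551,.1465,.1],np.radians(9.5))"
```

```text
tcp [0.5575 0.0201 0.1833] q [ 0.003  0.075  1.942 -0.022  1.098  1.462] w 0.501 t 4.12
tool axes in world
 [[ 0.12   0.027  0.992]
 [-0.993 -0.019  0.121]
 [ 0.022 -0.999  0.025]]
shift tool [-0.1281  0.0807  0.0068] norm 0.15156645552462197
turn tool [-0.0243 -0.0451  0.0228]
 shift after turn [-0.1258  0.0833  0.0145]
```

Call:
jog_arm([
  [-0.042,0.02,0.005,-0.024,-0.045,0.023,0.5],
  [-0.042,0.02,0.005,0,0,0,0.5],
  [-0.042,0.02,0.005,0,0,0,0.5],
  [0,0,0,0,0,0,0.5],
])

```text
time: 4.62
tool_pos: [0.5593, 0.1486, 0.1285]
tcp_rot: [-1.273, 1.077, -1.093]
wrist_force: [-0.9, 0.8, -0.5]
width: 0.501
```

```bash
cat >> h.py <<'E'
def barfit(c,near=None,zc=.012):
    """bar axis by mask at centreline height zc"""
    ms=spotter.masks_of(c,"bar"); 
    if near is not None: ms.sort(key=lambda m:np.hypot(*(np.array(m["location"])-near)))
    m=ms[0]["mask"]; P=cloud(c)[m]; v,u=np.where(m); w=pts(c,np.c_[u,v],zc)[:,:2]
    d=w-w.mean(0); a=np.linalg.svd(d,full_matrices=False)[2][0]; x=d@a
    print("mask",m.sum(),ms[0]["p"],"dir",np.degrees(np.arctan2(a[1],a[0])),"ends",np.round(w.mean(0)+a*x.min(),4),np.round(w.mean(0)+a*x.max(),4),"len",np.ptp(x))
    return m
E
python3 - <<'E'
from h import *
c=read_camera("wrist"); cv2.imwrite("pics/w2.png",c["img"])
p=proj(c,[[.551,.1465,.012]])[0]; print(p)
barfit(c,p,.014); print([ (d["location"],d["p"],pts(c,d["location"],.012)) for d in spotter.spot_point(c,"bar_tip")])
print([ (d["location"],d["p"],pts(c,d["location"],.004)) for d in spotter.spot_point(c,"bar")])
rows([.551,.1465,.06],np.radians(9.5))
E
```

```text
[325.51527108 209.07634896]
mask 2869 0.72 dir -170.47448151414466 ends [0.6668 0.1685] [0.5195 0.1438] len 0.14938406001272586
[([320.3, 49.3], 0.79, array([[0.6667038 , 0.16967867, 0.012     ]])), ([192.0, 370.8], 0.63, array([[0.37086641, 0.24429179, 0.012     ]])), ([533.9, 74.9], 0.47, array([[0.67510473, 0.01656411, 0.012     ]]))]
[([323.6, 205.1], 0.77, array([[0.55145819, 0.14810751, 0.004     ]]))]
tcp [0.561  0.1464 0.1304] q [ 0.214  0.174  1.936 -0.003  1.015  1.624] w 0.499 t 4.83
tool axes in world
 [[ 0.161  0.017  0.987]
 [-0.987  0.001  0.161]
 [ 0.002 -1.     0.017]]
shift tool [-0.0018  0.0702 -0.011 ] norm 0.07109854471035665
turn tool [-0.0167 -0.0039  0.0016]
 shift after turn [-0.0018  0.0704 -0.0098]
```

View pics/w2.png

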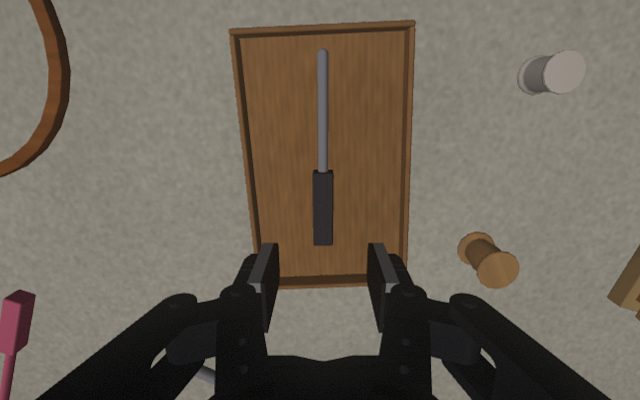

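The wrist view shows the bar in the tray between the jaw lines: handle centre about (323,207), tip (322,50), heading 9.5°.

Call:
jog_arm([
  [-0.002,0.025,-0.005,-0.017,-0.004,0.002,0.5],
  [-0.002,0.025,-0.004,0,0,0,0.5],
  [0,0.02,0,0,0,0,0.5],
  [0,0,0,0,0,0,0.5],
])

```text
time: 5.32
tool_pos: [0.5515, 0.1444, 0.0566]
tcp_rot: [-1.282, 1.092, -1.09]
wrist_force: [-0.4, -0.5, -0.1]
width: 0.503
```

```bash
python3 -c "
from h import *
rows([.5515,.1485,.0195],np.radians(9.5))"
```

```text
tcp [0.5515 0.1444 0.0566] q [0.212 0.258 1.992 0.    0.894 1.623] w 0.503 t 5.33
tool axes in world
 [[ 0.159 -0.002  0.987]
 [-0.987 -0.     0.159]
 [-0.    -1.    -0.002]]
shift tool [-0.004   0.0371  0.0007] norm 0.037295727055092126
turn tool [ 0.0018 -0.0057 -0.0002]
 shift after turn [-0.004   0.0371  0.0007]
```

Call:
jog_arm([
  [-0.002,0.015,0,0,-0.006,0,0.5],
  [-0.002,0.015,0,0,0,0,0.5],
  [0,0.006,0,0,0,0,0.5],
  [0,0,0,0,0,0,0.5],
])

```text
time: 5.82
tool_pos: [0.5513, 0.148, 0.0185]
tcp_rot: [-1.284, 1.088, -1.086]
wrist_force: [-0.1, 0.5, -0.3]
width: 0.499
```

```bash
python3 -c "
from h import *
rows([.5515,.1485,.0195],np.radians(9.5))"
```

```text
tcp [0.5513 0.148  0.0185] q [0.218 0.312 2.008 0.    0.822 1.623] w 0.499 t 5.83
tool axes in world
 [[ 0.165 -0.001  0.986]
 [-0.986  0.     0.165]
 [-0.    -1.    -0.001]]
shift tool [-0.0005 -0.001   0.0002] norm 0.001166506492910983
turn tool [ 0.0013 -0.0004 -0.0003]
 shift after turn [-0.0005 -0.001   0.0002]
```

Close firmly, raising 1.5 mm for finger swing clearance.

Call:
jog_arm([
  [0,-0.0015,0,0,0,0,0.3],
  [0,0,0,0,0,0,0.0],
  [0,0,0,0,0,0,0.0],
  [0,0,0,0,0,0,0.0],
  [0,0,0,0,0,0,0.0],
  [0,0,0,0,0,0,0.0],
], force=100)

```text
time: 6.58
tool_pos: [0.5523, 0.1484, 0.0217]
tcp_rot: [-1.282, 1.086, -1.086]
wrist_force: [-0.2, -0.4, -1.6]
width: 0.157
```

Call:
jog_arm([
  [0,-0.03,0,0,0,0,0],
  [0,-0.04,0,0,0,0,0],
  [0,-0.05,0,0,0,0,0],
  [0,-0.02,0,0,0,0,0],
  [0,0,0,0,-0.16,0,0],
  [0,0,0,0,-0.16,0,0],
  [0,0,0,0,-0.16,0,0],
  [0,0,0,0,-0.16,0,0],
  [0,0,0,0,-0.16,0,0],
  [0,0,0,0,0,0,0],
])

```text
time: 7.82
tool_pos: [0.5506, 0.1478, 0.1648]
tcp_rot: [-1.523, 0.457, -0.454]
wrist_force: [-0.4, 0.3, -0.8]
width: 0.153
```

```bash
python3 -c "
from h import *
rows([.485,-.314,.16],np.radians(55.8))"
```

```text
tcp [0.5506 0.1478 0.1648] q [0.218 0.133 1.914 0.    1.096 0.799] w 0.153 t 7.83
tool axes in world
 [[ 0.836 -0.002  0.549]
 [-0.549 -0.     0.836]
 [-0.001 -1.    -0.001]]
shift tool [ 0.1986  0.005  -0.4221] norm 0.46649864948247644
turn tool [ 0.0012  0.016  -0.0015]
 shift after turn [ 0.2053  0.0048 -0.4189]
```

Call:
jog_arm([
  [0.025,0,-0.053,0,0.016,0,0],
  [0.025,0,-0.053,0,0,0,0],
  [0.025,0,-0.053,0,0,0,0],
  [0.025,0,-0.053,0,0,0,0],
  [0.025,0,-0.053,0,0,0,0],
  [0.025,0,-0.053,0,0,0,0],
  [0.025,0,-0.053,0,0,0,0],
  [0,0,0,0,0,0,0],
])

```text
time: 8.82
tool_pos: [0.4838, -0.2683, 0.1658]
tcp_rot: [-1.516, 0.483, -0.489]
wrist_force: [0.4, 0.6, -1.4]
width: 0.155
```

```bash
python3 - <<'E'
from h import *
c=read_camera("wrist"); cv2.imwrite("pics/w3.png",c["img"])
rows([.485,-.314,.095],np.radians(55.8))
barfit(c,None,.152)
E
```

```text
tcp [ 0.4839 -0.2663  0.1655] q [-0.549  0.096  1.954  0.002  1.089  0.069] w 0.151 t 8.88
tool axes in world
 [[ 0.814  0.003  0.58 ]
 [-0.58  -0.     0.814]
 [ 0.003 -1.     0.002]]
shift tool [ 0.0284  0.0705 -0.0383] norm 0.08508850440196061
turn tool [-0.0016 -0.0222  0.0026]
 shift after turn [ 0.0277  0.0705 -0.0388]
mask 5892 0.93 dir -146.3676230036495 ends [ 0.4802 -0.1252] [ 0.3954 -0.1815] len 0.10176045283877341
```

View pics/w3.png

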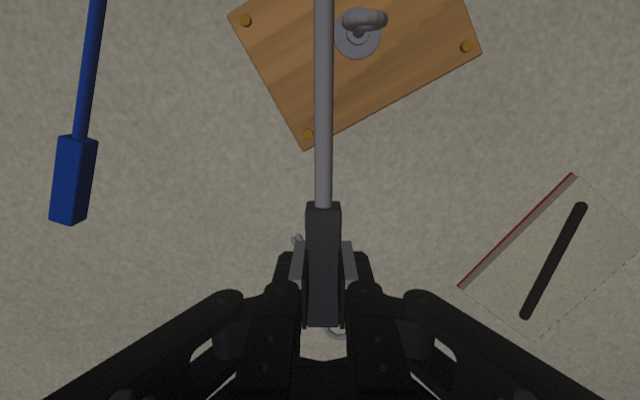

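The wrist view shows the bar held straight with the shaft running up at column ~323. Its tip lies beyond the top edge and the loop is at (365,20). I'll fit the shaft line in the tool frame.

```bash
cat >> h.py <<'E'
def shaft(c, lo=0, hi=185):
    """shaft centreline in tool frame from wrist picture: edges at known depth"""
    st=readout.read_state(); M=R.from_rotvec(st["tcp_rot"]).as_matrix(); p=st["tool_pos"]
    W=np.array(c["world_from_camera"]); Pw=cloud(c); Q=(Pw-p)@M
    ok=(c["range_z"]>0)&(np.abs(Q[...,0])<.012)&(Q[...,1]<.03)&(Q[...,1]>-.03)&(Q[...,2]>.035)&(Q[...,2]<.13)
    zs,xs,ys=[],[],[]
    for b in np.arange(.035,.115,.005):
        k=ok&(Q[...,2]>=b)&(Q[...,2]<b+.005)
        if k.sum()<20: continue
        q=Q[k]; zs.append(b+.0025); xs.append((np.percentile(q[:,0],2)+np.percentile(q[:,0],98))/2); ys.append(np.percentile(q[:,1],15)); w=np.ptp(np.percentile(q[:,0],[2,98]))
    zs=np.array(zs); fx=np.polyfit(zs,xs,1); fy=np.polyfit(zs,ys,1)
    print("x(z) slope,off",fx,"res",np.std(np.polyval(fx,zs)-xs)," y(top) slope,off",fy,"res",np.std(np.polyval(fy,zs)-ys),len(zs),"width",w)
    for zz in (.03,.07,.116): print(" z",zz,"x",np.round(np.polyval(fx,zz),4),"ycentre",np.round(np.polyval(fy,zz)+.004,4))
    h=ok; return Q,fx,fy
E
python3 - <<'E'
from h import *
c=read_camera("wrist"); Q,fx,fy=shaft(c)
k=(np.abs(Q[...,0])<.02)&(Q[...,2]<.04)&(Q[...,2]>-.02)&(c["range_z"]>0)&(Q[...,1]>-.02)&(Q[...,1]<.03)
dark=c["img"].mean(2)<60
q=Q[k&dark]; print("handle y top",np.percentile(q[:,1],[5,25,50]),"z end",np.percentile(Q[k&dark&(np.abs(Q[...,0])<.006)][:,2],[90,98,100]))
P=cloud(c); q=P[(np.hypot(P[...,0]-.5725,P[...,1]+.1855)<.03)&(P[...,2]>.075)&(P[...,2]<.105)]
d=q[:,:2]-q[:,:2].mean(0); a=np.linalg.svd(d,full_matrices=False)[2][0]
print("ring",len(q),q.mean(0),(q.max(0)+q.min(0))/2,np.degrees(np.arctan2(a[1],a[0])),np.percentile(q[:,2],[50,99]))
E
```

```text
x(z) slope,off [5.07552341e-03 9.24782412e-05] res 7.192067484540939e-05  y(top) slope,off [0.00136091 0.00480477] res 0.00012029157700187441 16 width 0.007454089290019445
 z 0.03 x 0.0002 ycentre 0.0088
 z 0.07 x 0.0004 ycentre 0.0089
 z 0.116 x 0.0007 ycentre 0.009
handle y top [-1.48612231e-02  3.10814005e-05  8.56976502e-04] z end [0.02850418 0.03015456 0.03964691]
ring 857 [ 0.57116218 -0.18584311  0.09256675] [ 0.57199386 -0.18568496  0.08820168] 144.95307099848242 [0.09508053 0.09931071]
```

Call:
jog_arm([
  [0.014,0,-0.02,0,-0.022,0,0],
  [0.014,0,-0.02,0,0,0,0],
  [0,0.035,0,0,0,0,0],
  [0,0.03,0,0,0,0,0],
  [0,0,0,0,0,0,0],
  [0,0,0,0,0,0,0],
])

```text
time: 9.72
tool_pos: [0.4892, -0.309, 0.1004]
tcp_rot: [-1.519, 0.456, -0.464]
wrist_force: [-0.9, 0.3, -0.5]
width: 0.154
```

```bash
python3 -c "
from h import *
rows([.4843,-.3142,.094],np.radians(55.7))"
```

```text
tcp [ 0.4892 -0.309   0.1004] q [-0.609  0.213  1.952  0.005  0.973 -0.024] w 0.154 t 9.72
tool axes in world
 [[ 0.832  0.005  0.554]
 [-0.554  0.001  0.832]
 [ 0.004 -1.     0.004]]
shift tool [-0.0012  0.0064 -0.0071] norm 0.009594377393870573
turn tool [-0.0038  0.0111  0.0038]
 shift after turn [-0.0011  0.0064 -0.0071]
```

Call:
jog_arm([
  [-0.001,0.0064,0,-0.004,0.011,0.004,0],
  [0,0,0,0,0,0,0],
  [0,0,0,0,0,0,0],
])

```text
time: 10.1
tool_pos: [0.4903, -0.3091, 0.0967]
tcp_rot: [-1.521, 0.466, -0.472]
wrist_force: [-0.5, 0.2, -1.0]
width: 0.152
```

```bash
cat >> h.py <<'E'
def line(ring=(.5723,-.1854,.085), off=(.0005,.009)):
    st=readout.read_state(); M=R.from_rotvec(st["tcp_rot"]).as_matrix(); p=st["tool_pos"]
    r=(np.array(ring)-p)@M; print("ring in tool",np.round(r,4),"-> lateral err x,y",np.round(r[0]-off[0]-.005*(r[2]-.08),4),np.round(r[1]-off[1],4),"tip gap",round(r[2]-.116,4),
     "heading",round(np.degrees(np.arctan2(M[1,2],M[0,2])),2),"tilt",np.round(M[2],4),"F",np.round(st["wrist_force"],1),"T",np.round(st["torque"],3))
    rb=p-np.array(ring); F=st["wrist_force"]; print("torque on tool about bolt z",round(st["torque"][2]+rb[0]*F[1]-rb[1]*F[0],3),"t",round(st["time"],2))
E
python3 - <<'E'
from h import *
s=read_camera("scene");t=read_camera("top")
line()
a=cv2.resize(s["img"][245:335,235:335],None,fx=4,fy=4,interpolation=cv2.INTER_CUBIC);b=cv2.resize(t["img"][140:230,360:440],None,fx=4,fy=4,interpolation=cv2.INTER_CUBIC)
cv2.imwrite("pics/c4.png",cv2.convertScaleAbs(np.hstack([a,b]),alpha=1.4))
E
```

```text
ring in tool [-0.0019  0.0115  0.1485] -> lateral err x,y -0.0027 0.0025 tip gap 0.0325 heading 55.68 tilt [ 4.e-03 -1.e+00 -5.e-04] F [-0.7 -0.3 -0.3] T [-0.007 -0.005 -0.032]
torque on tool about bolt z -0.091 t 10.2
```

View pics/c4.png

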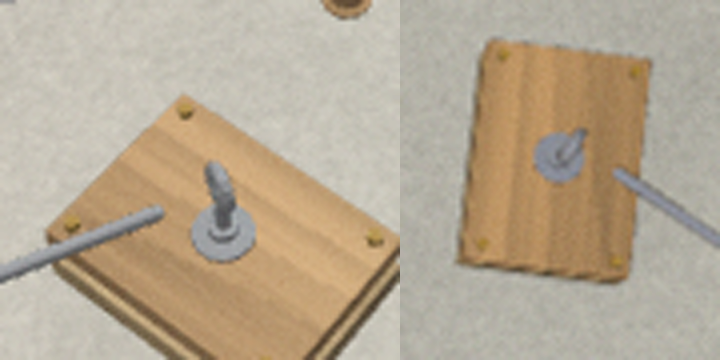

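The crops show the tip about 32 mm short of the loop and on line with it. I'll correct the residual 2.5 mm offsets.

Call:
jog_arm([
  [-0.0027,0.0025,0,0,0,0,0],
  [0,0,0.01,0,0,0,0],
  [0,0,0.01,0,0,0,0],
  [0,0,0,0,0,0,0],
])

```text
time: 10.7
tool_pos: [0.4997, -0.2896, 0.094]
tcp_rot: [-1.521, 0.466, -0.473]
wrist_force: [-0.2, -0.4, -0.7]
width: 0.155
```

```bash
python3 - <<'E'
from h import *
for i in range(4): line(); c=read_camera("wrist")
E
```

```text
ring in tool [0.0011 0.009  0.127 ] -> lateral err x,y 0.0004 0.0 tip gap 0.011 heading 55.66 tilt [ 4.2e-03 -1.0e+00 -2.0e-04] F [-0.2 -0.4 -0.7] T [0.044 0.006 0.006]
torque on tool about bolt z 0.01 t 10.7
ring in tool [0.001  0.009  0.1273] -> lateral err x,y 0.0003 -0.0 tip gap 0.0113 heading 55.66 tilt [ 4.2e-03 -1.0e+00 -3.0e-04] F [-0.9 -1.  -1.4] T [-0.037  0.016 -0.002]
torque on tool about bolt z -0.024 t 10.75
ring in tool [0.001  0.009  0.1276] -> lateral err x,y 0.0002 0.0 tip gap 0.0116 heading 55.64 tilt [ 4.3e-03 -1.0e+00 -4.0e-04] F [-0.5  0.6 -1.4] T [-0.036  0.007  0.047]
torque on tool about bolt z -0.051 t 10.8
ring in tool [0.0009 0.009  0.1278] -> lateral err x,y 0.0002 0.0 tip gap 0.0118 heading 55.62 tilt [ 4.3e-03 -1.0e+00 -5.0e-04] F [ 0.5  0.6 -1. ] T [0.03  0.06  0.028]
torque on tool about bolt z 0.035 t 10.85
```

Call:
jog_arm([
  [0,0,0.008,0,0,0,0],
  [0,0,0.006,0,0,0,0],
  [0,0,0.006,0,0,0,0],
  [0,0,0,0,0,0,0],
])

```text
time: 11.4
tool_pos: [0.5113, -0.273, 0.0941]
tcp_rot: [-1.521, 0.467, -0.474]
wrist_force: [-0.0, 1.0, -0.4]
width: 0.153
```

```bash
python3 - <<'E'
from h import *
for i in range(2): line(); c=read_camera("wrist")
Q,fx,fy=shaft(c); cv2.imwrite("pics/w5.png",cv2.resize(c["img"][0:200,220:430],None,fx=3,fy=3))
E
```

```text
ring in tool [0.0007 0.0091 0.1067] -> lateral err x,y 0.0001 0.0001 tip gap -0.0093 heading 55.57 tilt [ 4.4e-03 -1.0e+00 -3.0e-04] F [-0.   1.  -0.4] T [-0.062 -0.09  -0.122]
torque on tool about bolt z -0.185 t 11.4
ring in tool [0.0007 0.009  0.107 ] -> lateral err x,y 0.0001 0.0 tip gap -0.009 heading 55.57 tilt [ 4.3e-03 -1.0e+00 -4.0e-04] F [ 0.1  1.2 -1.8] T [0.049 0.086 0.092]
torque on tool about bolt z 0.032 t 11.45
x(z) slope,off [ 0.00838231 -0.00058358] res 0.0001349958262794522  y(top) slope,off [-0.0811002   0.00967637] res 0.0021453974516503814 16 width 0.02223231983936019
 z 0.03 x -0.0003 ycentre 0.0112
 z 0.07 x 0.0 ycentre 0.008
 z 0.116 x 0.0004 ycentre 0.0043
```

View pics/w5.png

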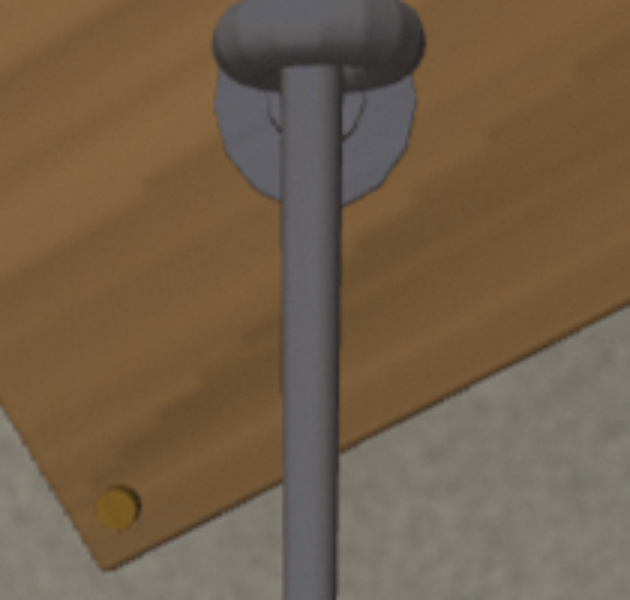

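The crop shows the shaft passing into the loop, centred, with no contact force. Push on to mid-shaft.

Call:
jog_arm([
  [0,0,0.009,0,0,0,0],
  [0,0,0.009,0,0,0,0],
  [0,0,0.009,0,0,0,0],
  [0,0,0.009,0,0,0,0],
  [0,0,0,0,0,0,0],
])

```text
time: 12.12
tool_pos: [0.533, -0.2414, 0.0941]
tcp_rot: [-1.521, 0.468, -0.474]
wrist_force: [-0.5, -1.0, -0.8]
width: 0.155
```

```bash
cat >> h.py <<'E'
def feel(n=8,ring=(.5723,-.1854,.085)):
    F=[];T=[]
    for i in range(n):
        st=readout.read_state(); rb=st["tool_pos"]-np.array(ring); f=st["wrist_force"];T.append(st["torque"][2]+rb[0]*f[1]-rb[1]*f[0]);F.append(np.r_[f,st["torque"]])
        if i<n-1: c=read_camera("wrist")
    line(); print("mean F,T",np.round(np.mean(F,0),2),"bolt torque mean",round(np.mean(T),3),"+-",round(np.std(T)/n**.5,3)); return c
def ringang(c,near=(.5723,-.1854)):
    P=cloud(c); q=P[(np.hypot(P[...,0]-near[0],P[...,1]-near[1])<.016)&(P[...,2]>.0925)&(P[...,2]<.103)]
    d=q[:,:2]-q[:,:2].mean(0); a=np.linalg.svd(d,full_matrices=False)[2][0]; print("ring plane",round((np.degrees(np.arctan2(a[1],a[0]))+180)%180-90,1),"= hole heading (mod 180)",len(q),np.round(q.mean(0),4))
E
python3 - <<'E'
from h import *
c=feel(); ringang(c)
E
```

```text
ring in tool [0.0005 0.0091 0.0696] -> lateral err x,y 0.0001 0.0001 tip gap -0.0464 heading 55.46 tilt [ 4.4e-03 -1.0e+00 -3.0e-04] F [ 0.8 -0.3 -1.2] T [0.125 0.123 0.   ]
torque on tool about bolt z 0.054 t 12.47
mean F,T [-0.13 -0.37 -0.94 -0.    0.01 -0.02] bolt torque mean -0.009 +- 0.019
ring plane 56.2 = hole heading (mod 180) 1057 [ 0.5726 -0.1851  0.0963]
```

Call:
jog_arm([
  [-0.0105,0,0.0008,0,0.15,0,0],
  [-0.0105,0,0.0008,0,0.15,0,0],
  [-0.0105,0,0.0008,0,0.15,0,0],
  [0,0,0,0,0,0,0],
])

```text
time: 12.98
tool_pos: [0.5107, -0.2201, 0.0942]
tcp_rot: [-1.407, 0.827, -0.835]
wrist_force: [0.4, -0.5, -1.7]
width: 0.154
```

```bash
python3 - <<'E'
from h import *
c=feel(5); ringang(c)
E
```

```text
ring in tool [-0.0013  0.0094  0.0704] -> lateral err x,y -0.0017 0.0004 tip gap -0.0456 heading 28.86 tilt [ 0.0051 -1.      0.0021] F [-0.2  0.6 -1.6] T [-0.141 -0.027 -0.051]
torque on tool about bolt z -0.097 t 13.18
mean F,T [ 0.01 -0.06 -1.1  -0.04  0.01 -0.01] bolt torque mean -0.008 +- 0.034
ring plane 56.2 = hole heading (mod 180) 1073 [ 0.5729 -0.1852  0.0963]
```

Call:
jog_arm([
  [-0.0115,0,0.0008,0,0.15,0.005,0],
  [-0.011,0,0.0008,0,0.15,0,0],
  [-0.011,0,0.0008,0,0.15,0,0],
  [0,0,0,0,0,0,0],
])

```text
time: 13.68
tool_pos: [0.5028, -0.1899, 0.0944]
tcp_rot: [-1.229, 1.173, -1.177]
wrist_force: [-0.0, -0.9, -1.0]
width: 0.154
```

```bash
python3 - <<'E'
from h import *
c=feel(5); ringang(c)
E
```

```text
ring in tool [-0.0014  0.0095  0.0696] -> lateral err x,y -0.0019 0.0005 tip gap -0.0464 heading 2.57 tilt [-1.0e-04 -1.0e+00  2.9e-03] F [-0.4  0.6 -1.5] T [0.01  0.08  0.109]
torque on tool about bolt z 0.068 t 13.88
mean F,T [-0.27 -0.38 -1.34 -0.02  0.09  0.05] bolt torque mean 0.074 +- 0.017
ring plane 37.5 = hole heading (mod 180) 1070 [ 0.5729 -0.1852  0.0963]
```

Call:
jog_arm([
  [-0.0125,0,0.0008,0,0.15,0,0],
  [-0.011,0,0.0008,0,0.15,0,0],
  [-0.011,0,0.0008,0,0.15,0,0],
  [0,0,0,0,0,0,0],
])

```text
time: 14.38
tool_pos: [0.5087, -0.1589, 0.0942]
tcp_rot: [-0.984, 1.503, -1.51]
wrist_force: [-0.8, -1.3, -1.3]
width: 0.148
```

```bash
python3 - <<'E'
from h import *
c=feel(5); ringang(c); print(readout.read_state()["q"])
E
```

```text
ring in tool [-0.0014  0.0095  0.0688] -> lateral err x,y -0.0018 0.0005 tip gap -0.0472 heading -23.74 tilt [ 0.0013 -1.      0.0036] F [-0.  -1.2 -1.4] T [-0.064  0.078  0.074]
torque on tool about bolt z 0.151 t 14.57
mean F,T [-0.54 -0.89 -1.1  -0.1   0.12  0.  ] bolt torque mean 0.071 +- 0.02
ring plane 11.1 = hole heading (mod 180) 1066 [ 0.5729 -0.1853  0.0963]
[-3.48630731e-01  1.40516012e-01  2.05169567e+00 -1.85458152e-03
  9.45865268e-01  1.63759479e+00]
```

Call:
jog_arm([
  [-0.004,0,0,0,0.05,0,0],
  [-0.0035,0,0,0,0.05,0,0],
  [0,0,0,0,0,0,0],
])

```text
time: 14.95
tool_pos: [0.5117, -0.1529, 0.0942]
tcp_rot: [-0.92, 1.573, -1.579]
wrist_force: [-0.8, 0.4, -0.5]
width: 0.156
```

```bash
python3 - <<'E'
from h import *
c=feel(5); ringang(c)
E
```

```text
ring in tool [-0.0015  0.0095  0.0687] -> lateral err x,y -0.0019 0.0005 tip gap -0.0473 heading -29.44 tilt [ 8.0e-04 -1.0e+00  3.7e-03] F [-0.3 -0.8 -1. ] T [0.02  0.076 0.064]
torque on tool about bolt z 0.124 t 15.15
mean F,T [-0.48  0.08 -0.72  0.01  0.08  0.06] bolt torque mean 0.073 +- 0.015
ring plane 6.3 = hole heading (mod 180) 1069 [ 0.573  -0.1853  0.0962]
```

Call:
jog_arm([
  [-0.0022,0,0,0,0.03,0,0],
  [0,0,0,0,0,0,0],
])

```text
time: 15.4
tool_pos: [0.5128, -0.151, 0.0943]
tcp_rot: [-0.899, 1.595, -1.601]
wrist_force: [-0.8, 0.0, -1.8]
width: 0.149
```

```bash
python3 - <<'E'
from h import *
c=feel(6); ringang(c)
E
```

```text
ring in tool [-0.0015  0.0095  0.0686] -> lateral err x,y -0.0019 0.0005 tip gap -0.0474 heading -31.23 tilt [ 6.0e-04 -1.0e+00  3.8e-03] F [-0.2  0.2 -1. ] T [-0.     0.118  0.052]
torque on tool about bolt z 0.047 t 15.65
mean F,T [-0.55 -0.13 -1.08 -0.02  0.06  0.06] bolt torque mean 0.089 +- 0.011
ring plane 4.1 = hole heading (mod 180) 1078 [ 0.573  -0.1854  0.0962]
```

Call:
jog_arm([
  [-0.0022,0,0,0,0.03,0,0],
  [0,0,0,0,0,0,0],
])

```text
time: 15.9
tool_pos: [0.514, -0.1491, 0.0943]
tcp_rot: [-0.877, 1.617, -1.623]
wrist_force: [0.7, 0.1, -0.7]
width: 0.158
```

```bash
python3 - <<'E'
from h import *
c=feel(6); ringang(c)
E
```

```text
ring in tool [-0.0014  0.0096  0.0686] -> lateral err x,y -0.0019 0.0006 tip gap -0.0474 heading -33.04 tilt [ 5.0e-04 -1.0e+00  3.9e-03] F [-0.5  0.1 -1.2] T [-0.016  0.001  0.039]
torque on tool about bolt z 0.05 t 16.15
mean F,T [-0.48  0.2  -0.94 -0.03  0.06  0.04] bolt torque mean 0.041 +- 0.009
ring plane 2.5 = hole heading (mod 180) 1082 [ 0.5729 -0.1852  0.0963]
```

Call:
jog_arm([
  [-0.0022,0,0,0,0.03,0,0],
  [0,0,0,0,0,0,0],
])

```text
time: 16.4
tool_pos: [0.5152, -0.1474, 0.0943]
tcp_rot: [-0.856, 1.638, -1.645]
wrist_force: [1.0, 0.3, -2.0]
width: 0.151
```

```bash
python3 - <<'E'
from h import *
c=feel(6); ringang(c)
E
```

```text
ring in tool [-0.0015  0.0095  0.0686] -> lateral err x,y -0.0019 0.0005 tip gap -0.0474 heading -34.85 tilt [ 5.0e-04 -1.0e+00  3.9e-03] F [-0.2 -1.  -0.7] T [-0.059  0.119  0.052]
torque on tool about bolt z 0.121 t 16.65
mean F,T [-0.24 -0.54 -1.01 -0.09  0.08  0.08] bolt torque mean 0.119 +- 0.023
ring plane 2.2 = hole heading (mod 180) 1070 [ 0.5729 -0.1853  0.0963]
```

Call:
jog_arm([
  [-0.0022,0,0,0,0.03,0,0],
  [0,0,0,0,0,0,0],
])

```text
time: 16.9
tool_pos: [0.5163, -0.1457, 0.0943]
tcp_rot: [-0.834, 1.659, -1.666]
wrist_force: [-0.4, -1.1, -1.2]
width: 0.151
```

```bash
python3 - <<'E'
from h import *
c=feel(6); ringang(c)
E
```

```text
ring in tool [-0.0016  0.0095  0.0686] -> lateral err x,y -0.002 0.0005 tip gap -0.0474 heading -36.65 tilt [ 7.0e-04 -1.0e+00  3.9e-03] F [-1.1 -0.7 -1. ] T [-0.081  0.15   0.153]
torque on tool about bolt z 0.237 t 17.15
mean F,T [-0.7  -0.81 -0.65 -0.12  0.16  0.13] bolt torque mean 0.199 +- 0.016
ring plane 1.9 = hole heading (mod 180) 1075 [ 0.573  -0.1854  0.0962]
```

The stop is reached: the loop has ceased turning at about 2° and the torque is rising. Nip up gently.

Call:
jog_arm([
  [-0.0015,0,0,0,0.02,0,0],
  [0,0,0,0,0,0,0],
])

```text
time: 17.4
tool_pos: [0.5171, -0.1446, 0.0942]
tcp_rot: [-0.82, 1.673, -1.68]
wrist_force: [-0.8, -2.7, -1.0]
width: 0.15
```

```bash
python3 - <<'E'
from h import *
c=feel(14); ringang(c)
E
```

```text
ring in tool [-0.0017  0.0095  0.0685] -> lateral err x,y -0.0021 0.0005 tip gap -0.0475 heading -37.84 tilt [ 0.001 -1.     0.004] F [-1.2 -2.  -1.4] T [-0.176  0.258  0.219]
torque on tool about bolt z 0.378 t 18.05
mean F,T [-0.94 -1.68 -1.11 -0.22  0.22  0.24] bolt torque mean 0.367 +- 0.013
ring plane 1.5 = hole heading (mod 180) 1072 [ 0.5729 -0.1853  0.0962]
```

Torque is about 0.37 N m on the averaged reading, above the 0.25 aimed for but under 0.4. I'll stop here and back the bar off into the middle of its play.

Call:
jog_arm([
  [0.01,0,0.0008,0,-0.15,0,0],
  [0.01,0,0.0008,0,-0.15,0,0],
  [0.0095,0,0.0008,0,-0.15,0,0],
  [0.0095,0,0.0008,0,-0.15,0,0],
  [0,0,0,0,0,0,0],
])

```text
time: 18.68
tool_pos: [0.5051, -0.1823, 0.0947]
tcp_rot: [-1.184, 1.238, -1.25]
wrist_force: [-0.3, -1.0, -0.3]
width: 0.156
```

```bash
python3 - <<'E'
from h import *
c=feel(5); ringang(c)
E
```

```text
ring in tool [0.0003 0.0102 0.0673] -> lateral err x,y -0.0002 0.0012 tip gap -0.0487 heading -2.65 tilt [ 0.0041 -1.      0.0065] F [ 0.  -3.  -1.4] T [-0.516  0.073 -0.165]
torque on tool about bolt z 0.038 t 18.88
mean F,T [-0.14 -2.25 -1.17 -0.4   0.09 -0.16] bolt torque mean -0.004 +- 0.014
ring plane 2.1 = hole heading (mod 180) 1040 [ 0.5729 -0.1852  0.0963]
```

```bash
sed -i 's/np.abs(Q\[...,0\])<.012)&/np.abs(Q[...,0])<.012)\&(np.abs(Q[...,2]-.067)>.018)\&/' h.py; python3 - <<'E'
from h import *
c=read_camera("wrist"); Q,fx,fy=shaft(c); cv2.imwrite("pics/w6.png",cv2.resize(c["img"][0:400,170:470],None,fx=1.5,fy=1.5))
E
```

```text
x(z) slope,off [ 0.00601854 -0.001689  ] res 8.603308017094578e-05  y(top) slope,off [0.00393315 0.00476693] res 0.00011533123630616821 9 width 0.007897218665175093
 z 0.03 x -0.0015 ycentre 0.0089
 z 0.07 x -0.0013 ycentre 0.009
 z 0.116 x -0.001 ycentre 0.0092
```

View pics/w6.png

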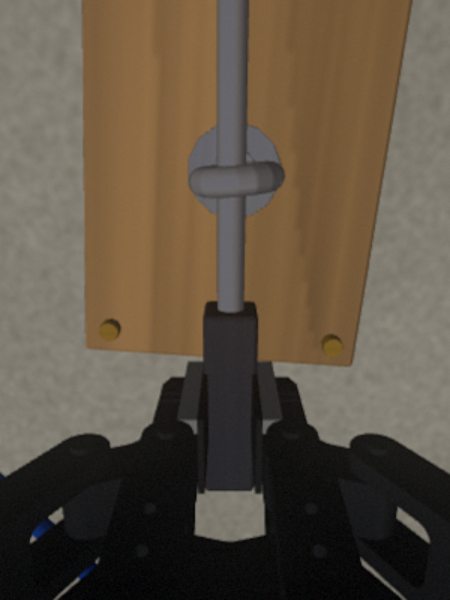

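The crop shows the bar through the loop at (230,180). The bar is shifted slightly left in the jaws, touching the loop's side with about 2 N. I'll recentre it and align it with the hole.

Call:
jog_arm([
  [0.0068,0.001,0,-0.006,-0.08,0.004,0],
  [0,0,0,0,0,0,0],
  [0,0,0,0,0,0,0],
])

```text
time: 19.3
tool_pos: [0.5053, -0.1873, 0.0939]
tcp_rot: [-1.223, 1.185, -1.185]
wrist_force: [0.7, 0.1, -0.1]
width: 0.155
```

```bash
python3 - <<'E'
from h import *
c=feel(6,(.5728,-.1852,.085)); ringang(c); shaft(c)
E
```

```text
ring in tool [0.0002 0.009  0.0671] -> lateral err x,y -0.0002 0.0 tip gap -0.0489 heading 1.95 tilt [-9.e-04 -1.e+00  9.e-04] F [-0.9 -0.5 -1.5] T [-0.249  0.02   0.007]
torque on tool about bolt z 0.039 t 19.55
mean F,T [-0.07 -0.93 -0.92 -0.21  0.01 -0.07] bolt torque mean -0.007 +- 0.019
ring plane 1.7 = hole heading (mod 180) 1056 [ 0.5729 -0.1851  0.0962]
x(z) slope,off [ 0.00738587 -0.00203844] res 6.798505380839212e-05  y(top) slope,off [0.00170664 0.00486632] res 0.0001471329010138232 9 width 0.007441571385123479
 z 0.03 x -0.0018 ycentre 0.0089
 z 0.07 x -0.0015 ycentre 0.009
 z 0.116 x -0.0012 ycentre 0.0091
```

Call:
jog_arm([
  [0.0016,0,0,0,0,0,0],
  [0,0,0,0,0,0,0],
  [0,0,-0.01,0,0,0,0],
  [0,0,-0.01,0,0,0,0],
  [0,0,0,0,0,0,0],
])

```text
time: 20.18
tool_pos: [0.4828, -0.1889, 0.0934]
tcp_rot: [-1.224, 1.186, -1.182]
wrist_force: [-0.4, -0.1, -1.3]
width: 0.149
```

```bash
python3 - <<'E'
from h import *
c=feel(5,(.5728,-.1852,.085)); ringang(c)
rows([.41,-.192,.094],np.radians(2))
E
```

```text
ring in tool [-0.0007  0.0089  0.0881] -> lateral err x,y -0.0013 -0.0001 tip gap -0.0279 heading 1.96 tilt [-2.e-03 -1.e+00  5.e-04] F [-0.4  0.4 -1.2] T [0.036 0.039 0.014]
torque on tool about bolt z -0.021 t 20.38
mean F,T [-0.11 -0.2  -1.2  -0.03  0.01 -0.02] bolt torque mean -0.003 +- 0.045
ring plane 2.4 = hole heading (mod 180) 1216 [ 0.5725 -0.1852  0.0963]
tcp [ 0.4843 -0.1892  0.0938] q [-4.220e-01  1.200e-01  2.076e+00  2.000e-03  9.460e-01  1.114e+00] w 0.153 t 20.38
tool axes in world
 [[ 0.034  0.     0.999]
 [-0.999  0.002  0.034]
 [-0.002 -1.     0.   ]]
shift tool [ 0.0003 -0.0002 -0.0743] norm 0.07433878973505162
turn tool [-0.0005 -0.0007 -0.002 ]
 shift after turn [ 0.0002 -0.0002 -0.0743]
```

Call:
jog_arm([
  [0,0,-0.012,0,0,0,0],
  [0,0,-0.012,0,0,0,0],
  [0,0,-0.013,0,0,0,0],
  [0,0,-0.015,0,0,0,0],
  [0,0,-0.015,0,0,0,0],
  [0,0,0,0,0,0,0],
])

```text
time: 21.12
tool_pos: [0.4117, -0.1913, 0.0935]
tcp_rot: [-1.224, 1.186, -1.182]
wrist_force: [-0.6, 0.7, -1.5]
width: 0.151
```

```bash
python3 - <<'E'
from h import *
c=feel(3,(.5728,-.1852,.085)); t=read_camera("top"); cv2.imwrite("pics/t7.png",cv2.resize(t["img"][130:250,240:440],None,fx=4,fy=4))
E
```

```text
ring in tool [-0.0007  0.0091  0.1592] -> lateral err x,y -0.0016 0.0001 tip gap 0.0432 heading 1.98 tilt [-1.6e-03 -1.0e+00  9.0e-04] F [ 0.1 -0.3 -0.7] T [-0.011  0.001 -0.034]
torque on tool about bolt z 0.018 t 21.23
mean F,T [-0.04  0.01 -1.07 -0.01 -0.   -0.01] bolt torque mean -0.018 +- 0.046
```

View pics/t7.png

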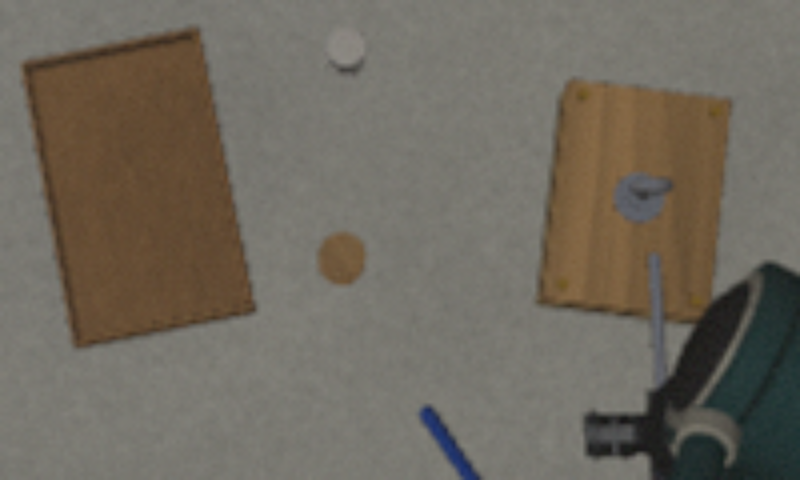

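The top crop shows the bar's tip clear of the loop and the tray empty. Lift and carry it back to the tray.

Call:
jog_arm([
  [0,-0.035,0,0,0,0,0],
  [0,-0.035,0,0,-0.13,0,0],
  [-0.044,0,0.028,0,0,0,0],
  [-0.044,0,0.028,0,0,0,0],
  [-0.044,0,0.028,0,0,0,0],
  [-0.044,0,0.028,0,0,0,0],
  [-0.044,0,0.028,0,0,0,0],
  [-0.044,0,0.028,0,0,0,0],
  [0,0,0,0,0,0,0],
  [0,0,0,0,0,0,0],
])

```text
time: 22.52
tool_pos: [0.5469, 0.106, 0.1701]
tcp_rot: [-1.276, 1.075, -1.089]
wrist_force: [0.6, -1.0, -0.2]
width: 0.155
```

```bash
python3 -c "
from h import *
rows([.552,.1485,.06],np.radians(9.5))"
```

```text
tcp [0.5469 0.106  0.1701] q [ 1.470e-01  9.500e-02  1.946e+00 -1.000e-03  1.089e+00  1.549e+00] w 0.155 t 22.52
tool axes in world
 [[ 0.169  0.012  0.986]
 [-0.986  0.001  0.169]
 [ 0.001 -1.     0.012]]
shift tool [-0.0412  0.1102  0.0108] norm 0.11817003754550237
turn tool [-0.0118  0.0036  0.0012]
 shift after turn [-0.0411  0.1101  0.012 ]
```

Call:
jog_arm([
  [-0.041,0,0.012,-0.012,0.004,0,0],
  [0,0.04,0,0,0,0,0],
  [0,0.04,0,0,0,0,0],
  [0,0.02,0,0,0,0,0],
  [0,0,0,0,0,0,0],
  [0,0,0,0,0,0,0],
])

```text
time: 23.28
tool_pos: [0.5534, 0.1428, 0.0696]
tcp_rot: [-1.279, 1.09, -1.096]
wrist_force: [0.2, -0.3, -1.3]
width: 0.152
```

```bash
python3 -c "
from h import *
rows([.552,.1485,.0215],np.radians(9.5))"
```

```text
tcp [0.5534 0.1428 0.0696] q [ 0.21   0.24   1.985 -0.003  0.914  1.626] w 0.152 t 23.27
tool axes in world
 [[ 0.156  0.003  0.988]
 [-0.988 -0.002  0.156]
 [ 0.002 -1.     0.002]]
shift tool [-0.0059  0.0481 -0.0006] norm 0.048492839279531755
turn tool [-0.0024 -0.0089  0.0023]
 shift after turn [-0.0058  0.0481 -0.0004]
```

Call:
jog_arm([
  [-0.006,0.02,0,-0.002,-0.009,0.002,0],
  [0,0.018,0,0,0,0,0],
  [0,0.006,0,0,0,0,0],
  [0,0,0,0,0,0,0],
])

```text
time: 23.78
tool_pos: [0.5541, 0.149, 0.0248]
tcp_rot: [-1.28, 1.084, -1.088]
wrist_force: [-0.6, 0.5, -0.8]
width: 0.152
```

```bash
python3 -c "
from h import *
rows([.552,.1485,.0215],np.radians(9.5)); feel(4)"
```

```text
tcp [0.5541 0.149  0.0248] q [ 0.219  0.305  2.003 -0.     0.829  1.624] w 0.152 t 23.77
tool axes in world
 [[ 0.165  0.004  0.986]
 [-0.986  0.001  0.165]
 [-0.    -1.     0.004]]
shift tool [ 0.0001  0.0032 -0.0021] norm 0.003888961664890841
turn tool [-0.004  -0.     -0.0001]
 shift after turn [ 0.0001  0.0033 -0.0021]
ring in tool [ 0.3328 -0.0594 -0.0376] -> lateral err x,y 0.3329 -0.0684 tip gap -0.1536 heading 9.49 tilt [-2.0e-04 -1.0e+00  5.8e-03] F [ 1.3  0.4 -0. ] T [ 0.013 -0.028  0.001]
torque on tool about bolt z -0.425 t 23.93
mean F,T [-0.06  0.29 -0.77  0.01  0.02 -0.  ] bolt torque mean 0.011 +- 0.128
```

Call:
jog_arm([
  [0,0.002,0,-0.005,0,0,0],
  [0,0.0012,0,0,0,0,0],
  [0,0,0,0,0,0,0],
])

```text
time: 24.3
tool_pos: [0.556, 0.1494, 0.0238]
tcp_rot: [-1.28, 1.084, -1.087]
wrist_force: [-0.4, 0.8, -1.3]
width: 0.158
```

```bash
python3 -c "
from h import *
rows([.552,.1485,.0215],np.radians(9.5)); feel(5)"
```

```text
tcp [0.556  0.1494 0.0238] q [0.219 0.31  1.999 0.    0.83  1.624] w 0.158 t 24.3
tool axes in world
 [[ 0.165  0.003  0.986]
 [-0.986  0.001  0.165]
 [-0.    -1.     0.003]]
shift tool [ 0.0002  0.0023 -0.0041] norm 0.004690707121273703
turn tool [-0.003  -0.0001 -0.0003]
 shift after turn [ 0.0002  0.0023 -0.0041]
ring in tool [ 0.3329 -0.0615 -0.0389] -> lateral err x,y 0.3329 -0.0705 tip gap -0.1549 heading 9.5 tilt [-3.0e-04 -1.0e+00  2.9e-03] F [-0.7  0.1 -1. ] T [0.019 0.015 0.024]
torque on tool about bolt z 0.268 t 24.5
mean F,T [-0.25  0.37 -0.87  0.   -0.   -0.  ] bolt torque mean 0.075 +- 0.05
```

Call:
jog_arm([
  [0,0.0018,-0.002,-0.003,0,0,0],
  [0,0.001,0,0,0,0,0],
  [0,0,0,0,0,0,0],
])

```text
time: 24.88
tool_pos: [0.5537, 0.149, 0.0212]
tcp_rot: [-1.283, 1.087, -1.086]
wrist_force: [0.4, 0.5, -0.6]
width: 0.151
```

```bash
python3 -c "
from h import *
feel(6)
rows([.552,.1485,.0215],np.radians(9.5))"
```

```text
ring in tool [ 0.3329 -0.0639 -0.0368] -> lateral err x,y 0.3329 -0.0729 tip gap -0.1528 heading 9.5 tilt [-3.e-04 -1.e+00 -8.e-04] F [-1.3 -0.  -0.4] T [ 0.007  0.057 -0.023]
torque on tool about bolt z 0.396 t 25.12
mean F,T [-0.41 -0.31 -0.06 -0.01  0.06 -0.02] bolt torque mean 0.127 +- 0.071
tcp [0.5537 0.149  0.0212] q [0.219 0.312 2.002 0.    0.828 1.624] w 0.155 t 25.12
tool axes in world
 [[ 0.165 -0.001  0.986]
 [-0.986  0.     0.165]
 [-0.    -1.    -0.001]]
shift tool [ 0.0002 -0.0003 -0.0017] norm 0.0017721909235198605
turn tool [ 0.0008 -0.0001 -0.0003]
 shift after turn [ 0.0002 -0.0003 -0.0017]
```

The weight is off the wrist, so the bar is resting on the tray floor. Release and rise.

Call:
jog_arm([
  [0,0,0,0,0,0,0.25],
  [0,0,0,0,0,0,0.45],
  [0,0,0,0,0,0,0.45],
  [0,0,0,0,0,0,0.45],
  [0,-0.02,0,0,0,0,0.45],
  [0,-0.03,0,0,0,0,0.45],
  [0,-0.04,0,0,0,0,0.45],
  [0,-0.04,0,0,0,0,0.45],
  [0,0,0,0,0,0,0.45],
])

```text
time: 26.25
tool_pos: [0.5554, 0.1493, 0.161]
tcp_rot: [-1.279, 1.084, -1.088]
wrist_force: [0.9, 0.0, -0.4]
width: 0.453
```

```bash
python3 - <<'E'
from h import *
c=read_camera("wrist"); barfit(c,proj(c,[[.551,.1465,.012]])[0],.014); t=read_camera("top")
P=cloud(t); q=P[(np.hypot(P[...,0]-.571,P[...,1]+.186)<.016)&(P[...,2]>.08)&(P[...,2]<.105)]; print(len(q))
a=cv2.resize(c["img"],(480,300)); b=cv2.resize(t["img"][130:230,240:440],(480,240))
cv2.imwrite("pics/f8.png",np.vstack([a,b])); print(readout.read_state()["tool_pos"],readout.read_state()["time"])
E
```

```text
mask 2277 0.82 dir -170.85937238527166 ends [0.6688 0.1694] [0.5216 0.1457] len 0.14908369718911796
35
[0.55163066 0.14848889 0.15515199] 26.4
```

View pics/f8.png

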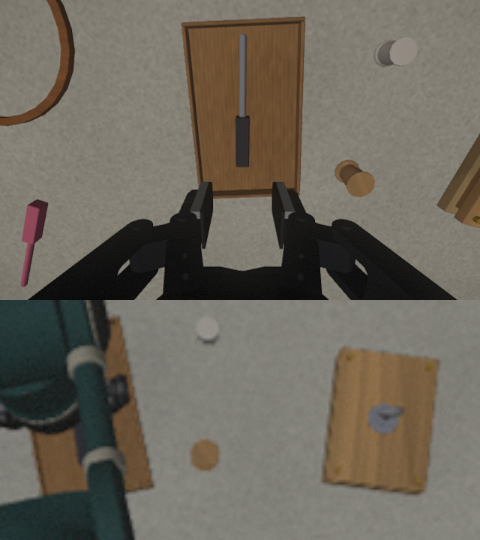

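The picture shows the bar lying flat in the tray at (242,100), the gripper clear of everything, and the loop at home on the press.

```bash
python3 -c "
from h import *
print(bot.finish_job())"
```

```text
the job is handed in; nothing more can be done
None
```

The bolt is turned home against its stop and nipped up, the bar is back in the tray, and the job is handed in. It took about 26 s of the 72 s allowed.

- **Turning:** I took the smaller dark-handled bar from the tray and slid it through the loop with no contact force. I then turned it clockwise about the bolt's axis. The loop's hole heading went from about 56° to 2°.
- **Stop:** The loop then stayed at about 2° while the torque rose from about 0.08 to 0.20 N m.
- **Nip:** It came out tighter than planned. My last small step took the averaged torque to 0.367 ± 0.013 N m. I aimed for 0.25; 0.4 strains the thread. I backed off at once; single readings are noisy, so a brief peak slightly above the average cannot be ruled out.
- **Withdrawal:** While backing off, the bar pressed sideways on the loop with about 2 N, because it had moved 2 mm in the jaws. I recentred it and drew it out with no force. The loop still read about 2° while the bar was being drawn out (1.7° to 2.4°).
- **Last checks:** The bar lies flat in the tray within about 2 mm of where it started, and the gripper is open about 13 cm above it, touching nothing. The spools, hoop and pink bar look undisturbed in the last picture. I did not recheck the scissors or the blue bar.

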